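Rotate the battery packs: charger, site lamp, radio

TASK

The large pack in the charger is full, the lamp's is half used and the radio's is flat, so move them round: the charger's pack goes into the lamp, the lamp's into the radio, and the radio's into the charger, each pushed fully home. All three wells are taken, so stand one pack on a free patch of bench meanwhile. Leave the tape measure and the box of screws where they are.

Things in the scene. Friction and masses are not known exactly. Their poses are not given: they have to be found in the camera images.
- pack_large: Dark plastic stick battery pack, largest, starts in the charger, 0.4 kg. Stem 44 x 32 mm, 42 long, points down (last 6 mm taper to 39 x 27), stands alone on the bench. Head above it 88 (x) x 58 (y) x 50 mm high, all that shows when plugged in; grip its long sides (fingers close along y, 58 mm). Origin: centre of the stem's foot; head at z = 42 to 92 mm. A half turn also fits.
- pack_medium: Dark plastic stick battery pack, middle-sized, starts in the lamp, 0.28 kg. Stem 44 x 32 mm, 42 long, points down (last 6 mm taper to 39 x 27), stands alone on the bench. Head above it 76 (x) x 54 (y) x 38 mm high, all that shows when plugged in; grip its long sides (fingers close along y, 54 mm). Origin: centre of the stem's foot; head at z = 42 to 80 mm. A half turn also fits.
- pack_small: Dark plastic stick battery pack, smallest, starts in the radio, 0.18 kg. Stem 44 x 32 mm, 42 long, points down (last 6 mm taper to 39 x 27), stands alone on the bench. Head above it 66 (x) x 52 (y) x 28 mm high, all that shows when plugged in; grip its long sides (fingers close along y, 52 mm). Origin: centre of the stem's foot; head at z = 42 to 70 mm. A half turn also fits.
- charger: Charger: plain low grey box 120 x 132 mm (x, y), 52 high, vent slots, two tiny lamps on the front (-x). Fixed. Origin on the bench under the middle of its well: 49 (x) x 37 (y) mm, 48 deep, 4 mm sloped lead-in, in a black collar 80 x 68 mm, its rim 62 mm up, the highest part. Home: pack's head down on the rim (pack origin at z = 20 mm), pack x along this x; 2.5 mm play a side.
- lamp: LED lamp: grey box 104 x 124 mm (x, y), 70 high, sloping LED panel in front (x to -95), tube stand (to 76). Fixed. Origin on the bench under the middle of its well: 49 (x) x 37 (y) mm, 48 deep, 4 mm sloped lead-in, in a black collar 80 x 68 mm, its rim 80 mm up, the highest part. Home: pack's head down on the rim (pack origin at z = 38 mm), pack x along this x; 2.5 mm play a side.
- radio: Radio: widest, 108 x 188 mm (x, y), 89 high, two round speakers and a knob in front (-x), black bumpers at the ends. Fixed. Origin on the bench under the middle of its well: 49 (x) x 37 (y) mm, 48 deep, 4 mm sloped lead-in, in a black collar 80 x 68 mm, its rim 92 mm up, the highest part. Home: pack's head down on the rim (pack origin at z = 50 mm), pack x along this x; 2.5 mm play a side.
- tape_measure: Yellow and black tape measure lying flat, 71 x 82 x 32 mm, origin at the centre of its underside; a bystander to leave alone.
- screw_box: Blue cardboard box of screws, 60 x 83 x 46 mm, origin at the centre of its underside; a bystander to leave alone. The bench from x = 0.41 to 0.48 m, y = -0.07 to 0.07 m is always bare at the start.
Mind the look-alikes: they are no part of the job. What is shaped like the pack_large but turquoise is not meant.

How it is judged (in metres and radians):
At the end, for the whole second after the job is handed in: Large pack in the lamp, medium pack in the radio, small pack in the charger: each upright (within 0.1 rad), centred on its well within 8 mm, turned with it within 0.25 rad (either way round), its head down on the rim within 4 mm, released and at rest (horizontal distance between pack_large and lamp below 0.008 m and z of pack_large in the frame of lamp between 0.034 and 0.042 m and angle between each of pack_large, pack_medium, pack_small's own z axis and vertical below 0.1 rad and angle between the x axis of pack_large and the x axis of lamp, either way round below 0.25 rad and linear speed of each of pack_large, pack_medium, pack_small below 0.02 m/s and contact force between the fingers and pack_large below 0.1 N and horizontal distance between pack_medium and radio below 0.008 m and z of pack_medium in the frame of radio between 0.046 and 0.054 m and angle between the x axis of pack_medium and the x axis of radio, either way round below 0.25 rad and contact force between the fingers and pack_medium below 0.1 N and horizontal distance between pack_small and charger below 0.008 m and z of pack_small in the frame of charger between 0.016 and 0.024 m and angle between the x axis of pack_small and the x axis of charger, either way round below 0.25 rad and contact force between the fingers and pack_small below 0.1 N); the robot touches nothing.
It fails at once if the tape measure is shifted by more than 15 mm (distance of tape_measure from where it was at the start of the episode above 0.015 m).
It fails at once if the box of screws is shifted by more than 15 mm (distance of screw_box from where it was at the start of the episode above 0.015 m).
It also fails if it takes over 112 s, if anything falls off the work surface, if the arm or the gripper's body presses on something with over 40 N, if the wrist force passes 120 N, or if a joint passes its speed limit or range.

ROBOT

A 6-joint arm with a two-finger parallel gripper is mounted at the origin on a cart in front of the work surface, level with it; the furniture and walls round the work are solid. World frame = base frame: x ahead of the robot, y to its left, z up, the work surface at z = 0. Lengths are in m, angles in degrees, forces in N, time in s.
With the tool pointing down it reaches from about 0.35 to 0.875 m from the base axis. Payload 4.2 kg.
Tool frame: the origin (TCP) lies between the finger pads; the fingertips stand 14 mm ahead of it and the grasp point (between the pads) lies 5 mm behind it; z points along the fingers, y is the line along which they close (so a half turn about z gives the same grasp; the last joint's range is limited). The gripper opens to 87 mm and grips with 3 to 60 N. Pads are 19 mm wide; open, the fingers measure 117 mm over their backs; the gripper's body (75 mm by 190 mm) begins 51 mm behind the grasp point.
Start: joints at [85.405, 22.042, 0.453, 0, -68.411, -14.817], TCP at [0.208, 0.589, 0.237] pointing down, gripper open.
Joint ranges: [-179.83, 179.83], [-69.29, 118.12], [-61.27, 80.66], [-181.25, 117.63], [-171.15, -9.14], [-177.46, 177.46]. Speed limits (degrees/s): [159.86, 159.86, 180, 180, 180, 180].

INTERFACE

Orientations are given as a 3x3 rotation matrix whose columns are the frame's x, y, z axes.
In Python, from station import * gives the robot as it stands. The module is installed in compiled form; this text tells all that it offers.
- The arm moves only by the tool play_rows, never from a script. Its argument "steps" is a list of rows, each an object of numbers: "ax", "ay", "az": the turn, a rotation vector about the tool's x, y, z in degrees; "dx", "dy", "dz": the shift along the tool's x, y, z in mm; "claw": the finger opening in mm, from 0 to 87. A call has 1 to 20 rows; each row shifts and turns the commanded pose from where the row before left it, along the tool's axes as they then stand; what a row does not reach is not made up. A row lasts 1/10 s, in which the tool goes at most 50 mm and 8.59 degrees, less where a joint would pass 70% of its speed; a pose out of reach is approached as far as the arm can. A call with a gripper value outside its range is refused whole. The fingers move at their own pace and stop on an object; the grip force is fixed at half the most. Time passes only in rows, so rows that do not move let the fingers close. It gives the time, the measured TCP pose, the force, the opening and the grip force at its end, in the units of the state.
- sense(): the state, without advancing time (a new reading comes with each control period).
- capture(name): name is "scene" or "top"; returns a dict with "frame" (400x640x3 uint8, blue, green, red), "range_z" (400x640 float32, m along the optical axis (not along the pixel's ray), 0 where there is no reading), "fx", "fy", "cx", "cy" (pixels), "xyz" and "rotation" of the camera in the world. Camera axes: x right, y down, z forward; pixel columns grow to the right and rows downward; lengths in m; the calibration is good to about 2 mm. A picture is of the moment at which its call begins.
- finish_job(): hands the job in; it is judged then, once.
The state is a dict: "time_s": time; "joints": joint angles; "joint_velocities": joint speeds; "effort": joint torques, N m; "tcp_pos": TCP position; "ee_rot": TCP orientation; "wrist_force": force on the tool from outside, world axes, zero at the start; "moment": the same for the moment, N m; "gripper_width": opening from 0.0 (shut) to 1.0 (fully open); "gripper_force": force on a finger pad.
Only numpy, scipy, OpenCV 4.12 (cv2) and the standard library are available. Lean on these libraries where they do the work, as an engineer would, in place of code of your own. Each camera call takes 0.05 s, during which the arm holds its last target. There are 200 camera calls.

## Working session

There is one attempt and no reset: what is moved stays moved. The work goes in short steps, Python scripts to look and compute and a tool call to move; the robot and the scene stay as the last step left them, time stands still between calls to the robot, and variables do not carry over. Pictures are saved under pics/ and viewed, at most 14 in all, crops included, and the job is handed in when it is done.

Besides the shell and the picture viewer there is one more tool, called after "Emit:" by a JSON object that holds its "fn" and its "kwargs", one argument or row to a line. play_rows: Moves the arm, as the interface text tells. Its arguments: {"type":"object","properties":{"steps":{"type":"array"}},"required":["steps"]}

```bash
mkdir -p pics; python3 - <<'E'
from station import *
import cv2,pickle
d={n:capture(n) for n in("scene","top")}
pickle.dump(d,open("c0.pkl","wb"))
for n in d:
    cv2.imwrite(f"pics/{n}0.png",d[n]["frame"]);print(n,d[n]["xyz"],d[n]["rotation"],d[n]["fx"])
s=sense();print(s)
E
```

```text
scene [0.14166044 0.56348095 0.68717584] [[-0.84356486 -0.35380239  0.40400767]
 [-0.53675799  0.57929811 -0.61343668]
 [-0.01700551 -0.73432797 -0.67858179]] 377.9332157016944
top [0.22308136 0.03617257 1.24836815] [[-0.05446963 -0.9721017   0.22814765]
 [-0.99851282  0.05355052 -0.01022175]
 [-0.00228085 -0.22836513 -0.97357289]] 431.90708809401616
{'time_s': 0.1, 'joints': array([ 8.54032099e+01,  2.20839693e+01,  3.87827242e-01, -2.33440667e-02,
       -6.84107893e+01, -1.48185269e+01]), 'joint_velocities': array([-0.10324562, -0.14333706,  0.20237965,  0.08104235, -0.00209882,
        0.04670792]), 'effort': array([ 7.24269994e-04, -3.91689956e+01,  1.87935090e+01,  4.23187137e+00,
        1.34329568e-02, -7.60424359e-05]), 'tcp_pos': array([0.20756042, 0.58899141, 0.23560071]), 'ee_rot': array([[ 9.43083895e-01, -3.32554491e-01, -5.27198313e-04],
       [-3.32554890e-01, -9.43082126e-01, -1.82991072e-03],
       [ 1.11353722e-04,  1.90108171e-03, -9.99998187e-01]]), 'wrist_force': array([-0.35626396,  1.03507875, -0.42095478]), 'moment': array([-0.01572446,  0.03134739,  0.00165594]), 'gripper_force': 0.0, 'gripper_width': 0.9996445738576677}
```

View pics/top0.png

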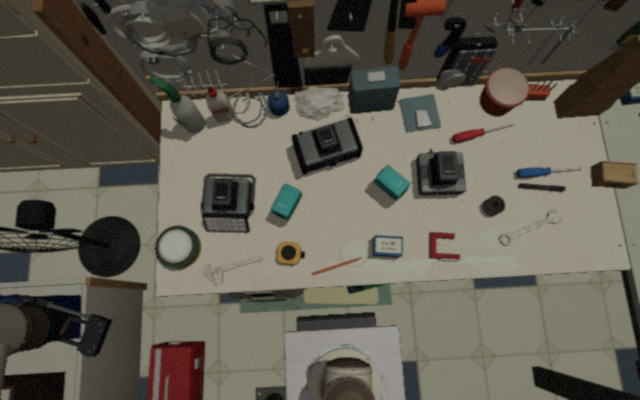

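View pics/scene0.png

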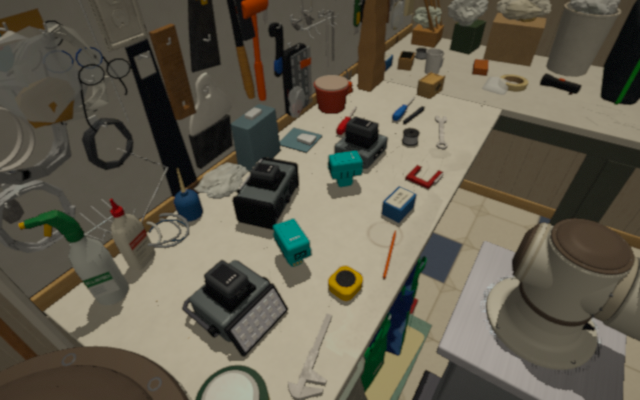

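The top view shows the radio at (327,145), the lamp at (228,205) and the charger at (441,172), each with a dark pack. Two turquoise look-alikes stand at (287,202) and (392,182). The tape measure is at (290,253) and the screw box at (388,246). The pack meant by pack_large is the dark one in the charger at about (443,165); the turquoise ones are excluded by colour.

```bash
cat > h.py <<'E'
import numpy as np,cv2
def cloud(c):
    z=c["range_z"];v,u=np.mgrid[:400,:640]
    P=np.stack([(u-c["cx"])/c["fx"]*z,(v-c["cy"])/c["fy"]*z,z],-1)@np.array(c["rotation"]).T+c["xyz"]
    P[z==0]=np.nan
    return P
def rect(P,ctr,zlo,zhi,r=.08):
    m=(np.hypot(P[...,0]-ctr[0],P[...,1]-ctr[1])<r)&(P[...,2]>zlo)&(P[...,2]<zhi)
    n,l,st,_=cv2.connectedComponentsWithStats(m.astype(np.uint8))
    if n<2:return None
    m=l==1+np.argmax(st[1:,4]);Q=P[m]
    (x,y),(w,h),a=cv2.minAreaRect(Q[:,:2].astype(np.float32)*1000)
    if w<h:w,h,a=h,w,a+90
    return f"n={len(Q)} c=({x:.1f},{y:.1f}) size {w:.1f}x{h:.1f} ang {(a+90)%180-90:.1f} z {np.median(Q[:,2]):.4f} ctrd {Q[:,:2].mean(0)*1000}"
E
python3 - <<'E'
from h import *;import pickle
d=pickle.load(open("c0.pkl","rb"))
T=d["top"];P=cloud(T);S=cloud(d["scene"])
px=dict(charger=(443,165),lamp=(226,192),radio=(326,135),turq1=(287,198),turq2=(392,178),tape=(290,253),box=(388,243),cup=(178,246))
for k,(u,v) in px.items():
    p=np.nanmedian(P[v-2:v+3,u-2:u+3].reshape(-1,3),0)
    print(k,p.round(4))
    for n,C in(("top",P),("scene",S)):
        print("  ",n,"head",rect(C,p,p[2]-.012,p[2]+.012), )
        if k in("charger","lamp","radio"):
            zb=dict(charger=.052,lamp=.07,radio=.089)[k]
            print("     body",rect(C,p,zb-.008,zb+.005,.12))
big=cv2.resize(T["frame"][105:245,190:480],None,fx=2.7,fy=2.7,interpolation=cv2.INTER_CUBIC)
cv2.imwrite("pics/crop0.png",cv2.convertScaleAbs(big,alpha=2))
E
```

```text
charger [ 0.5744 -0.3032  0.1133]
   top head n=605 c=(573.7,-315.4) size 85.0x55.6 ang -2.1 z 0.1130 ctrd [ 571.93546695 -313.36686184]
     body n=938 c=(572.6,-315.2) size 134.2x121.3 ang 89.0 z 0.0524 ctrd [ 562.07092832 -304.87726085]
   scene head n=360 c=(570.1,-316.8) size 84.0x55.4 ang -0.4 z 0.1119 ctrd [ 566.79622212 -310.31707593]
     body n=512 c=(569.0,-316.3) size 131.3x117.8 ang 87.8 z 0.0520 ctrd [ 554.13833885 -290.66963947]
lamp [0.528  0.2918 0.1206]
   top head n=502 c=(531.3,306.0) size 73.7x51.9 ang -4.0 z 0.1193 ctrd [529.27538538 304.63740389]
     body n=1037 c=(523.7,307.1) size 125.4x124.2 ang 85.4 z 0.0701 ctrd [513.8899083  303.92894277]
   scene head n=930 c=(529.2,304.8) size 73.1x49.6 ang -4.5 z 0.1188 ctrd [525.43239949 307.28493018]
     body n=2007 c=(522.0,305.4) size 127.2x121.1 ang 85.5 z 0.0700 ctrd [506.22095247 317.42680064]
radio [0.6755 0.0138 0.1224]
   top head n=393 c=(672.1,14.1) size 70.0x49.3 ang 16.5 z 0.1212 ctrd [670.35490278  14.43685952]
     body n=1408 c=(671.8,13.5) size 186.8x104.0 ang -75.3 z 0.0847 ctrd [670.53417423  14.8
[... 681 characters left out ...]
1]
tape [0.3644 0.1321 0.0345]
   top head n=483 c=(367.1,138.3) size 65.9x62.0 ang 80.8 z 0.0316 ctrd [366.64109853 138.07359761]
   scene head n=746 c=(364.9,137.1) size 66.3x61.7 ang 80.2 z 0.0310 ctrd [363.41584404 140.15011991]
box [ 0.3762 -0.1433  0.046 ]
   top head n=581 c=(370.4,-141.8) size 80.2x56.2 ang 82.7 z 0.0461 ctrd [ 369.86823667 -141.11960096]
   scene head n=553 c=(366.9,-144.6) size 84.2x56.1 ang 84.4 z 0.0455 ctrd [ 365.92732236 -138.40950312]
cup [0.3981 0.4388 0.0594]
   top head n=843 c=(401.0,451.8) size 90.9x89.4 ang 41.6 z 0.0575 ctrd [399.65937174 449.79457367]
   scene head n=1323 c=(410.8,432.5) size 91.1x51.0 ang 31.0 z 0.0578 ctrd [406.54562781 436.10599732]
```

View pics/crop0.png

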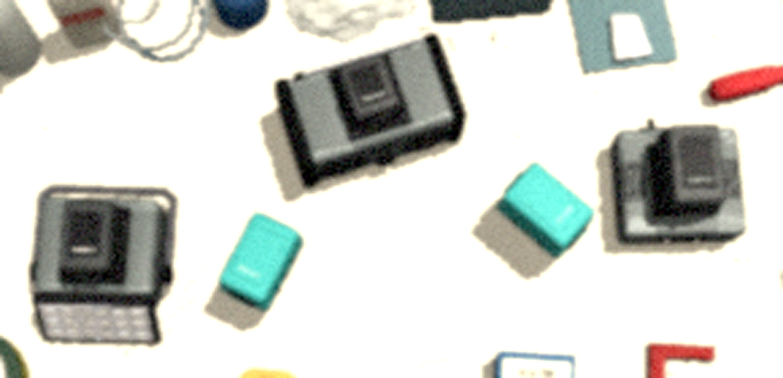

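The enlarged crop shows all three wells holding dark packs: lamp at left, radio at top, charger at right. Both free-standing turquoise packs are decoys. Plan: radio's small pack to the bench, medium into the radio, large into the lamp, then small into the charger.

```bash
cat > go.py <<'E'
# usage: go.py x y z yaw (mm, deg): yaw change first, then shift in tool axes
import sys
from station import *
import numpy as np
s=sense();R=s["ee_rot"];p=s["tcp_pos"]*1000
psi=np.degrees(np.arctan2(R[1,0],R[0,0]))
print("t %.1f p %s yaw %.2f tilt %s F %s w %.1f gf %.1f j %s"%(s["time_s"],p.round(1),psi,R[:2,2].round(4),s["wrist_force"].round(1),s["gripper_width"]*87,s["gripper_force"],s["joints"].round(0)))
a=list(map(float,sys.argv[1:]))
if a:
    y=np.radians(a[3]);w=np.array(a[:3])-p
    D=np.array([np.cos(y)*w[0]+np.sin(y)*w[1],np.sin(y)*w[0]-np.cos(y)*w[1],-w[2]])
    print("az %.2f  d %s  rows>=%.1f"%(-((a[3]-psi+180)%360-180),D.round(1),np.linalg.norm(D)/50))
E
python3 go.py 670.5 12.5 200 14.65
```

```text
t 0.1 p [207.6 589.  235.6] yaw -19.42 tilt [-0.0005 -0.0018] F [-0.4  1.  -0.4] w 87.0 gf 0.0 j [ 85.  22.   0.  -0. -68. -15.]
az -34.07  d [302.1 674.8  35.6]  rows>=14.8
```

Emit:
{"fn": "play_rows", "kwargs": {
  "steps": [
    {"az": -8.5},
    {"az": -8.5},
    {"az": -8.5},
    {"az": -8.57},
    {"dx": 18.9,"dy": 42.2},
    {"dx": 18.9,"dy": 42.2},
    {"dx": 18.9,"dy": 42.2},
    {"dx": 18.9,"dy": 42.2},
    {"dx": 18.9,"dy": 42.2},
    {"dx": 18.9,"dy": 42.2},
    {"dx": 18.9,"dy": 42.2},
    {"dx": 18.9,"dy": 42.2},
    {"dx": 18.9,"dy": 42.2},
    {"dx": 18.9,"dy": 42.2},
    {"dx": 18.9,"dy": 42.2},
    {"dx": 18.9,"dy": 42.2},
    {"dx": 18.9,"dy": 42.2},
    {"dx": 18.9,"dy": 42.2},
    {"dx": 18.9,"dy": 42.2},
    {"dx": 18.6,"dy": 41.8}
  ]
}}

```text
invalid input at $.steps[0]: expected keys ax, ay, az, dx, dy, dz, claw
```

```bash
python3 go.py 670.5 12.5 109 14.65
```

```text
t 0.1 p [207.6 589.  235.6] yaw -19.42 tilt [-0.0005 -0.0018] F [-0.4  1.  -0.4] w 87.0 gf 0.0 j [ 85.  22.   0.  -0. -68. -15.]
az -34.07  d [302.1 674.8 126.6]  rows>=15.0
```

All keys are required in every row.

Emit:
{"fn": "play_rows", "kwargs": {
  "steps": [
    {"ax": 0,"ay": 0,"az": -8.5,"dx": 0,"dy": 0,"dz": 0,"claw": 87},
    {"ax": 0,"ay": 0,"az": -8.5,"dx": 0,"dy": 0,"dz": 0,"claw": 87},
    {"ax": 0,"ay": 0,"az": -8.5,"dx": 0,"dy": 0,"dz": 0,"claw": 87},
    {"ax": 0,"ay": 0,"az": -8.57,"dx": 0,"dy": 0,"dz": 0,"claw": 87},
    {"ax": 0,"ay": 0,"az": 0,"dx": 18.9,"dy": 42.2,"dz": 0,"claw": 87},
    {"ax": 0,"ay": 0,"az": 0,"dx": 18.9,"dy": 42.2,"dz": 0,"claw": 87},
    {"ax": 0,"ay": 0,"az": 0,"dx": 18.9,"dy": 42.2,"dz": 0,"claw": 87},
    {"ax": 0,"ay": 0,"az": 0,"dx": 18.9,"dy": 42.2,"dz": 0,"claw": 87},
    {"ax": 0,"ay": 0,"az": 0,"dx": 18.9,"dy": 42.2,"dz": 0,"claw": 87},
    {"ax": 0,"ay": 0,"az": 0,"dx": 18.9,"dy": 42.2,"dz": 0,"claw": 87},
    {"ax": 0,"ay": 0,"az": 0,"dx": 18.9,"dy": 42.2,"dz": 0,"claw": 87},
    {"ax": 0,"ay": 0,"az": 0,"dx": 18.9,"dy": 42.2,"dz": 0,"claw": 87},
    {"ax": 0,"ay": 0,"az": 0,"dx": 18.9,"dy": 42.2,"dz": 0,"claw": 87},
    {"ax": 0,"ay": 0,"az": 0,"dx": 18.9,"dy": 42.2,"dz": 0,"claw": 87},
    {"ax": 0,"ay": 0,"az": 0,"dx": 18.9,"dy": 42.2,"dz": 0,"claw": 87},
    {"ax": 0,"ay": 0,"az": 0,"dx": 18.9,"dy": 42.2,"dz": 0,"claw": 87},
    {"ax": 0,"ay": 0,"az": 0,"dx": 18.9,"dy": 42.2,"dz": 0,"claw": 87},
    {"ax": 0,"ay": 0,"az": 0,"dx": 18.9,"dy": 42.2,"dz": 0,"claw": 87},
    {"ax": 0,"ay": 0,"az": 0,"dx": 18.9,"dy": 42.2,"dz": 0,"claw": 87},
    {"ax": 0,"ay": 0,"az": 0,"dx": 18.6,"dy": 41.8,"dz": 0,"claw": 87}
  ]
}}

```text
time_s: 2.1
tcp_pos: [0.6714, 0.0114, 0.2359]
ee_rot: [[0.967, 0.253, -0.001], [0.253, -0.967, -0.0], [-0.001, -0.0, -1.0]]
wrist_force: [0.7, 0.1, 0.4]
gripper_width: 1.003
gripper_force: 0.0
```

```bash
python3 go.py 670.5 12.5 109 14.65
```

```text
t 2.1 p [671.4  11.4 235.9] yaw 14.65 tilt [-0.0011 -0.    ] F [0.7 0.1 0.4] w 87.3 gf 0.0 j [ 15.  27.   8.  -0. -71.  90.]
az 0.00  d [ -0.6  -1.3 126.9]  rows>=2.5
```

Emit:
{"fn": "play_rows", "kwargs": {
  "steps": [
    {"ax": 0,"ay": 0,"az": 0,"dx": -0.6,"dy": -1.3,"dz": 30,"claw": 87},
    {"ax": 0,"ay": 0,"az": 0,"dx": 0,"dy": 0,"dz": 30,"claw": 87},
    {"ax": 0,"ay": 0,"az": 0,"dx": 0,"dy": 0,"dz": 30,"claw": 87},
    {"ax": 0,"ay": 0,"az": 0,"dx": 0,"dy": 0,"dz": 20,"claw": 87},
    {"ax": 0,"ay": 0,"az": 0,"dx": 0,"dy": 0,"dz": 10,"claw": 87},
    {"ax": 0,"ay": 0,"az": 0,"dx": 0,"dy": 0,"dz": 6.9,"claw": 87},
    {"ax": 0,"ay": 0,"az": 0,"dx": 0,"dy": 0,"dz": 0,"claw": 87},
    {"ax": 0,"ay": 0,"az": 0,"dx": 0,"dy": 0,"dz": 0,"claw": 45},
    {"ax": 0,"ay": 0,"az": 0,"dx": 0,"dy": 0,"dz": 0,"claw": 45},
    {"ax": 0,"ay": 0,"az": 0,"dx": 0,"dy": 0,"dz": 0,"claw": 45},
    {"ax": 0,"ay": 0,"az": 0,"dx": 0,"dy": 0,"dz": 0,"claw": 45},
    {"ax": 0,"ay": 0,"az": 0,"dx": 0,"dy": 0,"dz": 0,"claw": 45},
    {"ax": 0,"ay": 0,"az": 0,"dx": 0,"dy": 0,"dz": 0,"claw": 45}
  ]
}}

```text
time_s: 3.4
tcp_pos: [0.67, 0.0128, 0.1104]
ee_rot: [[0.967, 0.253, 0.0], [0.253, -0.967, -0.002], [-0.0, 0.002, -1.0]]
wrist_force: [0.1, -4.3, 2.8]
gripper_width: 0.6
gripper_force: 30.0
```

```bash
python3 go.py 445 0 250 0
```

```text
t 3.4 p [670.   12.8 110.4] yaw 14.67 tilt [ 0.0002 -0.002 ] F [ 0.1 -4.3  2.8] w 52.2 gf 30.0 j [ 15.  32.  -2.   0. -56.  90.]
az 14.67  d [-225.    12.8 -139.6]  rows>=5.3
```

Emit:
{"fn": "play_rows", "kwargs": {
  "steps": [
    {"ax": 0,"ay": 0,"az": 0,"dx": 0,"dy": 0,"dz": -10,"claw": 45},
    {"ax": 0,"ay": 0,"az": 0,"dx": 0,"dy": 0,"dz": -20,"claw": 45},
    {"ax": 0,"ay": 0,"az": 0,"dx": 0,"dy": 0,"dz": -30,"claw": 45},
    {"ax": 0,"ay": 0,"az": 0,"dx": 0,"dy": 0,"dz": -30,"claw": 45},
    {"ax": 0,"ay": 0,"az": 7.3,"dx": 0,"dy": 0,"dz": -20,"claw": 45},
    {"ax": 0,"ay": 0,"az": 7.37,"dx": 0,"dy": 0,"dz": 0,"claw": 45},
    {"ax": 0,"ay": 0,"az": 0,"dx": -30,"dy": 1.8,"dz": 0,"claw": 45},
    {"ax": 0,"ay": 0,"az": 0,"dx": -45,"dy": 2.7,"dz": 0,"claw": 45},
    {"ax": 0,"ay": 0,"az": 0,"dx": -45,"dy": 2.7,"dz": 0,"claw": 45},
    {"ax": 0,"ay": 0,"az": 0,"dx": -45,"dy": 2.7,"dz": 0,"claw": 45},
    {"ax": 0,"ay": 0,"az": 0,"dx": -40,"dy": 1.9,"dz": 0,"claw": 45},
    {"ax": 0,"ay": 0,"az": 0,"dx": -20,"dy": 1,"dz": 0,"claw": 45},
    {"ax": 0,"ay": 0,"az": 0,"dx": 0,"dy": 0,"dz": 40,"claw": 45},
    {"ax": 0,"ay": 0,"az": 0,"dx": 0,"dy": 0,"dz": 40,"claw": 45},
    {"ax": 0,"ay": 0,"az": 0,"dx": 0,"dy": 0,"dz": 30,"claw": 45},
    {"ax": 0,"ay": 0,"az": 0,"dx": 0,"dy": 0,"dz": 20,"claw": 45},
    {"ax": 0,"ay": 0,"az": 0,"dx": 0,"dy": 0,"dz": 10,"claw": 45},
    {"ax": 0,"ay": 0,"az": 0,"dx": 0,"dy": 0,"dz": 8,"claw": 45},
    {"ax": 0,"ay": 0,"az": 0,"dx": 0,"dy": 0,"dz": 0,"claw": 45}
  ]
}}

```text
time_s: 5.3
tcp_pos: [0.4446, 0.0015, 0.0712]
ee_rot: [[1.0, -0.0, -0.001], [-0.0, -1.0, -0.0], [-0.001, 0.0, -1.0]]
wrist_force: [0.3, 0.3, -1.4]
gripper_width: 0.596
gripper_force: 30.0
```

```bash
python3 go.py 445 0 60.4 0; python3 - <<'E'
from station import *
from h import *
for n in("top","scene"):
    P=cloud(capture(n))
    print(n,"well radio",rect(P,(.670,.0125),.0895,.100,.06))
    print(n,"charger",rect(P,(.572,-.316),.1,.125),"lamp",rect(P,(.530,.3055),.108,.13))
E
```

```text
t 5.3 p [444.6   1.5  71.2] yaw -0.02 tilt [-0.001  -0.0002] F [ 0.3  0.3 -1.4] w 51.8 gf 30.0 j [ 21.  17. -36.  -0. -37.  69.]
az -0.02  d [ 0.4  1.5 10.8]  rows>=0.2
top well radio n=406 c=(676.6,14.6) size 88.0x67.6 ang 15.2 z 0.0929 ctrd [674.32944377  13.74643684]
top charger n=609 c=(573.9,-315.0) size 86.2x55.1 ang -1.6 z 0.1130 ctrd [ 571.79621468 -313.32842714] lamp n=509 c=(531.3,305.9) size 75.2x52.1 ang -5.8 z 0.1191 ctrd [529.29035681 304.53332715]
scene well radio n=369 c=(673.8,11.3) size 87.0x71.8 ang 14.7 z 0.0923 ctrd [670.10945716  12.41720947]
scene charger None lamp n=937 c=(529.2,304.8) size 73.5x50.3 ang -5.1 z 0.1187 ctrd [525.20890025 307.18711205]
```

Emit:
{"fn": "play_rows", "kwargs": {
  "steps": [
    {"ax": 0,"ay": 0,"az": 0,"dx": 0,"dy": 0,"dz": 6,"claw": 45},
    {"ax": 0,"ay": 0,"az": 0,"dx": 0,"dy": 0,"dz": 4,"claw": 45},
    {"ax": 0,"ay": 0,"az": 0,"dx": 0,"dy": 0,"dz": 1,"claw": 45},
    {"ax": 0,"ay": 0,"az": 0,"dx": 0,"dy": 0,"dz": 0,"claw": 45}
  ]
}}

```text
time_s: 5.8
tcp_pos: [0.4447, 0.0014, 0.0605]
ee_rot: [[1.0, -0.0, -0.0], [-0.0, -1.0, -0.0], [-0.0, 0.0, -1.0]]
wrist_force: [-0.3, 0.5, -1.9]
gripper_width: 0.594
gripper_force: 30.0
```

```bash
python3 go.py 445 0 60.4 0
```

```text
t 5.8 p [444.7   1.4  60.5] yaw -0.01 tilt [-0.0003 -0.0001] F [-0.3  0.5 -1.9] w 51.7 gf 30.0 j [ 21.  18. -37.   0. -35.  69.]
az -0.01  d [0.3 1.4 0.1]  rows>=0.0
```

Emit:
{"fn": "play_rows", "kwargs": {
  "steps": [
    {"ax": 0,"ay": 0,"az": 0,"dx": 0,"dy": 0,"dz": 1,"claw": 45},
    {"ax": 0,"ay": 0,"az": 0,"dx": 0,"dy": 0,"dz": 0,"claw": 45}
  ]
}}

```text
time_s: 6.0
tcp_pos: [0.445, 0.0015, 0.0602]
ee_rot: [[1.0, 0.0, 0.0], [0.0, -1.0, -0.0], [0.0, 0.0, -1.0]]
wrist_force: [-0.5, -0.3, 3.9]
gripper_width: 0.595
gripper_force: 30.0
```

```bash
python3 go.py
```

```text
t 6.0 p [445.    1.5  60.2] yaw 0.01 tilt [ 0.0004 -0.0001] F [-0.5 -0.3  3.9] w 51.8 gf 30.0 j [ 21.  18. -37.   0. -35.  69.]
```

Emit:
{"fn": "play_rows", "kwargs": {
  "steps": [
    {"ax": 0,"ay": 0,"az": 0,"dx": 0,"dy": 0,"dz": 0,"claw": 87},
    {"ax": 0,"ay": 0,"az": 0,"dx": 0,"dy": 0,"dz": 0,"claw": 87},
    {"ax": 0,"ay": 0,"az": 0,"dx": 0,"dy": 0,"dz": 0,"claw": 87},
    {"ax": 0,"ay": 0,"az": 0,"dx": 0,"dy": 0,"dz": 0,"claw": 87},
    {"ax": 0,"ay": 0,"az": 0,"dx": 0,"dy": 0,"dz": -20,"claw": 87},
    {"ax": 0,"ay": 0,"az": 0,"dx": 0,"dy": 0,"dz": -40,"claw": 87},
    {"ax": 0,"ay": 0,"az": 0,"dx": 0,"dy": 0,"dz": -40,"claw": 87},
    {"ax": 0,"ay": 0,"az": 0,"dx": 0,"dy": 0,"dz": -40,"claw": 87},
    {"ax": 0,"ay": 0,"az": 4.5,"dx": 0,"dy": 0,"dz": -36,"claw": 87},
    {"ax": 0,"ay": 0,"az": 0,"dx": 8.7,"dy": -44.2,"dz": 0,"claw": 87},
    {"ax": 0,"ay": 0,"az": 0,"dx": 8.7,"dy": -44.2,"dz": 0,"claw": 87},
    {"ax": 0,"ay": 0,"az": 0,"dx": 8.7,"dy": -44.2,"dz": 0,"claw": 87},
    {"ax": 0,"ay": 0,"az": 0,"dx": 8.7,"dy": -44.2,"dz": 0,"claw": 87},
    {"ax": 0,"ay": 0,"az": 0,"dx": 8.7,"dy": -44.2,"dz": 0,"claw": 87},
    {"ax": 0,"ay": 0,"az": 0,"dx": 8.7,"dy": -44.2,"dz": 0,"claw": 87},
    {"ax": 0,"ay": 0,"az": 0,"dx": 8.7,"dy": -44.2,"dz": 0,"claw": 87},
    {"ax": 0,"ay": 0,"az": 0,"dx": 0,"dy": 0,"dz": 0,"claw": 87}
  ]
}}

```text
time_s: 7.7
tcp_pos: [0.5307, 0.3096, 0.2339]
ee_rot: [[0.997, -0.075, -0.0], [-0.075, -0.997, -0.0], [-0.0, 0.0, -1.0]]
wrist_force: [-0.7, 0.3, -0.5]
gripper_width: 1.0
gripper_force: 0.0
```

```bash
python3 go.py 530.2 305.4 99 -4.5
```

```text
t 7.7 p [530.7 309.6 233.9] yaw -4.29 tilt [-0.0001 -0.0001] F [-0.7  0.3 -0.5] w 87.0 gf 0.0 j [ 45.  21.  -1.   0. -68.  40.]
az 0.21  d [ -0.2   4.2 134.9]  rows>=2.7
```

Emit:
{"fn": "play_rows", "kwargs": {
  "steps": [
    {"ax": 0,"ay": 0,"az": 0.2,"dx": -0.2,"dy": 4.2,"dz": 30,"claw": 87},
    {"ax": 0,"ay": 0,"az": 0,"dx": 0,"dy": 0,"dz": 35,"claw": 87},
    {"ax": 0,"ay": 0,"az": 0,"dx": 0,"dy": 0,"dz": 35,"claw": 87},
    {"ax": 0,"ay": 0,"az": 0,"dx": 0,"dy": 0,"dz": 0,"claw": 87},
    {"ax": 0,"ay": 0,"az": 0,"dx": 0,"dy": 0,"dz": 0,"claw": 87}
  ]
}}

```text
time_s: 8.2
tcp_pos: [0.5297, 0.3006, 0.136]
ee_rot: [[0.997, -0.082, 0.0], [-0.082, -0.997, -0.001], [0.0, 0.001, -1.0]]
wrist_force: [0.1, -0.6, 0.5]
gripper_width: 0.999
gripper_force: 0.0
```

```bash
python3 go.py 530.2 305.4 99 -4.5
```

```text
t 8.2 p [529.7 300.6 136. ] yaw -4.69 tilt [ 0.0001 -0.001 ] F [ 0.1 -0.6  0.5] w 86.9 gf 0.0 j [ 45.  25. -10.   0. -55.  40.]
az -0.19  d [ 0.2 -4.8 37. ]  rows>=0.7
```

Emit:
{"fn": "play_rows", "kwargs": {
  "steps": [
    {"ax": 0,"ay": 0,"az": -0.2,"dx": 0.2,"dy": -4.8,"dz": 0,"claw": 87},
    {"ax": 0,"ay": 0,"az": 0,"dx": 0,"dy": 0,"dz": 15,"claw": 87},
    {"ax": 0,"ay": 0,"az": 0,"dx": 0,"dy": 0,"dz": 15,"claw": 87},
    {"ax": 0,"ay": 0,"az": 0,"dx": 0,"dy": 0,"dz": 7,"claw": 87},
    {"ax": 0,"ay": 0,"az": 0,"dx": 0,"dy": 0,"dz": 0,"claw": 87},
    {"ax": 0,"ay": 0,"az": 0,"dx": 0,"dy": 0,"dz": 0,"claw": 45},
    {"ax": 0,"ay": 0,"az": 0,"dx": 0,"dy": 0,"dz": 0,"claw": 45},
    {"ax": 0,"ay": 0,"az": 0,"dx": 0,"dy": 0,"dz": 0,"claw": 45},
    {"ax": 0,"ay": 0,"az": 0,"dx": 0,"dy": 0,"dz": 0,"claw": 45},
    {"ax": 0,"ay": 0,"az": 0,"dx": 0,"dy": 0,"dz": 0,"claw": 45},
    {"ax": 0,"ay": 0,"az": 0,"dx": 0,"dy": 0,"dz": 0,"claw": 45}
  ]
}}

```text
time_s: 9.3
tcp_pos: [0.5298, 0.3052, 0.0989]
ee_rot: [[0.997, -0.079, -0.0], [-0.079, -0.997, -0.001], [-0.0, 0.001, -1.0]]
wrist_force: [0.3, -1.1, 1.9]
gripper_width: 0.616
gripper_force: 30.0
```

```bash
python3 go.py 670.5 12.5 240 14.65
```

```text
t 9.3 p [529.8 305.2  98.9] yaw -4.51 tilt [-0.0004 -0.0009] F [ 0.3 -1.1  1.9] w 53.6 gf 30.0 j [ 45.  28. -12.   0. -51.  40.]
az -19.16  d [  62.1  318.8 -141.1]  rows>=7.1
```

Emit:
{"fn": "play_rows", "kwargs": {
  "steps": [
    {"ax": 0,"ay": 0,"az": 0,"dx": 0,"dy": 0,"dz": -10,"claw": 45},
    {"ax": 0,"ay": 0,"az": 0,"dx": 0,"dy": 0,"dz": -20,"claw": 45},
    {"ax": 0,"ay": 0,"az": 0,"dx": 0,"dy": 0,"dz": -30,"claw": 45},
    {"ax": 0,"ay": 0,"az": -6.4,"dx": 0,"dy": 0,"dz": -40,"claw": 45},
    {"ax": 0,"ay": 0,"az": -6.4,"dx": 0,"dy": 0,"dz": -41,"claw": 45},
    {"ax": 0,"ay": 0,"az": -6.36,"dx": 0,"dy": 0,"dz": 0,"claw": 45},
    {"ax": 0,"ay": 0,"az": 0,"dx": 4,"dy": 21,"dz": 0,"claw": 45},
    {"ax": 0,"ay": 0,"az": 0,"dx": 9,"dy": 46,"dz": 0,"claw": 45},
    {"ax": 0,"ay": 0,"az": 0,"dx": 9,"dy": 46,"dz": 0,"claw": 45},
    {"ax": 0,"ay": 0,"az": 0,"dx": 9,"dy": 46,"dz": 0,"claw": 45},
    {"ax": 0,"ay": 0,"az": 0,"dx": 9,"dy": 46,"dz": 0,"claw": 45},
    {"ax": 0,"ay": 0,"az": 0,"dx": 9,"dy": 46,"dz": 0,"claw": 45},
    {"ax": 0,"ay": 0,"az": 0,"dx": 9,"dy": 46,"dz": 0,"claw": 45},
    {"ax": 0,"ay": 0,"az": 0,"dx": 4.1,"dy": 21.8,"dz": 0,"claw": 45},
    {"ax": 0,"ay": 0,"az": 0,"dx": 0,"dy": 0,"dz": 0,"claw": 45},
    {"ax": 0,"ay": 0,"az": 0,"dx": 0,"dy": 0,"dz": 0,"claw": 45},
    {"ax": 0,"ay": 0,"az": 0,"dx": 0,"dy": 0,"dz": 0,"claw": 45},
    {"ax": 0,"ay": 0,"az": 0,"dx": 0,"dy": 0,"dz": 0,"claw": 45}
  ]
}}

```text
time_s: 11.1
tcp_pos: [0.6702, 0.0143, 0.2398]
ee_rot: [[0.967, 0.255, -0.0], [0.255, -0.967, 0.0], [0.0, -0.0, -1.0]]
wrist_force: [0.2, 0.6, -2.9]
gripper_width: 0.618
gripper_force: 30.0
```

```bash
python3 go.py 670.3 12.6 155 14.65;python3 - <<'E'
from station import *
import cv2
c=capture("scene");cv2.imwrite("pics/s1.png",cv2.convertScaleAbs(c["frame"],alpha=1.5))
E
```

```text
t 11.1 p [670.2  14.3 239.8] yaw 14.75 tilt [-0.      0.0003] F [ 0.2  0.6 -2.9] w 53.8 gf 30.0 j [ 15.  26.   8.  -0. -71.  90.]
az 0.10  d [-0.4  1.6 84.8]  rows>=1.7
```

View pics/s1.png

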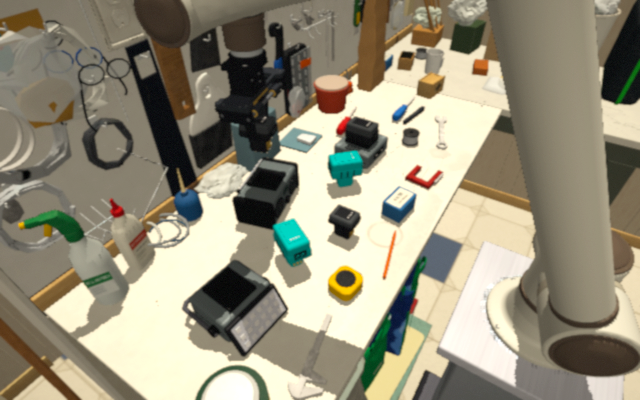

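The scene view shows the small pack standing on the bench at (345,220). The medium pack is in the gripper above the radio, at about (265,140), and the radio and lamp wells are empty at (270,175) and (237,290).

Emit:
{"fn": "play_rows", "kwargs": {
  "steps": [
    {"ax": 0,"ay": 0,"az": 0,"dx": 0,"dy": 0,"dz": 30,"claw": 45},
    {"ax": 0,"ay": 0,"az": 0,"dx": 0,"dy": 0,"dz": 30,"claw": 45},
    {"ax": 0,"ay": 0,"az": 0,"dx": 0,"dy": 0,"dz": 20,"claw": 45},
    {"ax": 0,"ay": 0,"az": 0,"dx": 0,"dy": 0,"dz": 0,"claw": 45},
    {"ax": 0,"ay": 0,"az": 0,"dx": 0,"dy": 0,"dz": 0,"claw": 45},
    {"ax": 0,"ay": 0,"az": 0,"dx": 0,"dy": 0,"dz": 0,"claw": 45}
  ]
}}

```text
time_s: 11.75
tcp_pos: [0.6718, 0.0135, 0.1618]
ee_rot: [[0.967, 0.254, 0.004], [0.254, -0.967, 0.0], [0.004, 0.001, -1.0]]
wrist_force: [0.4, -0.8, -2.5]
gripper_width: 0.612
gripper_force: 30.0
```

```bash
python3 go.py 670.1 12.6 111 14.65
```

```text
t 11.8 p [671.8  13.5 161.8] yaw 14.71 tilt [0.0039 0.0003] F [ 0.4 -0.8 -2.5] w 53.3 gf 30.0 j [ 15.  30.   2.   0. -62.  90.]
az 0.06  d [-1.9  0.4 50.8]  rows>=1.0
```

Emit:
{"fn": "play_rows", "kwargs": {
  "steps": [
    {"ax": 0,"ay": 0,"az": 0,"dx": -1,"dy": 0.4,"dz": 5,"claw": 45},
    {"ax": 0,"ay": 0,"az": 0,"dx": 0,"dy": 0,"dz": 6,"claw": 45},
    {"ax": 0,"ay": 0,"az": 0,"dx": 0,"dy": 0,"dz": 6,"claw": 45},
    {"ax": 0,"ay": 0,"az": 0,"dx": 0,"dy": 0,"dz": 6,"claw": 45},
    {"ax": 0,"ay": 0,"az": 0,"dx": 0,"dy": 0,"dz": 0,"claw": 45}
  ]
}}

```text
time_s: 12.25
tcp_pos: [0.6689, 0.0122, 0.135]
ee_rot: [[0.968, 0.253, -0.003], [0.253, -0.968, -0.0], [-0.003, -0.0, -1.0]]
wrist_force: [-0.7, 0.4, -3.5]
gripper_width: 0.617
gripper_force: 30.0
```

```bash
python3 go.py 670.1 12.6 111 14.65
```

```text
t 12.2 p [668.9  12.2 135. ] yaw 14.63 tilt [-0.0029 -0.0004] F [-0.7  0.4 -3.5] w 53.7 gf 30.0 j [ 15.  31.  -0.  -0. -59.  90.]
az -0.02  d [ 1.3 -0.1 24. ]  rows>=0.5
```

Entering freely (foot 18 mm below the rim).

Emit:
{"fn": "play_rows", "kwargs": {
  "steps": [
    {"ax": 0,"ay": 0,"az": 0,"dx": 0.5,"dy": 0,"dz": 7,"claw": 45},
    {"ax": 0,"ay": 0,"az": 0,"dx": 0,"dy": 0,"dz": 7,"claw": 45},
    {"ax": 0,"ay": 0,"az": 0,"dx": 0,"dy": 0,"dz": 6,"claw": 45},
    {"ax": 0,"ay": 0,"az": 0,"dx": 0,"dy": 0,"dz": 4,"claw": 45},
    {"ax": 0,"ay": 0,"az": 0,"dx": 0,"dy": 0,"dz": 1,"claw": 45},
    {"ax": 0,"ay": 0,"az": 0,"dx": 0,"dy": 0,"dz": 0,"claw": 45}
  ]
}}

```text
time_s: 12.85
tcp_pos: [0.6702, 0.0124, 0.1115]
ee_rot: [[0.967, 0.253, -0.0], [0.253, -0.967, -0.0], [-0.0, 0.0, -1.0]]
wrist_force: [0.4, -0.4, -3.0]
gripper_width: 0.615
gripper_force: 30.0
```

```bash
python3 go.py 670.1 12.6 111 14.65
```

```text
t 12.8 p [670.2  12.4 111.5] yaw 14.65 tilt [-0.0002 -0.0001] F [ 0.4 -0.4 -3. ] w 53.5 gf 30.0 j [ 15.  32.  -2.   0. -56.  90.]
az 0.00  d [-0.1 -0.2  0.5]  rows>=0.0
```

Emit:
{"fn": "play_rows", "kwargs": {
  "steps": [
    {"ax": 0,"ay": 0,"az": 0,"dx": 0,"dy": 0,"dz": 1,"claw": 45},
    {"ax": 0,"ay": 0,"az": 0,"dx": 0,"dy": 0,"dz": 0.5,"claw": 45},
    {"ax": 0,"ay": 0,"az": 0,"dx": 0,"dy": 0,"dz": 0,"claw": 87},
    {"ax": 0,"ay": 0,"az": 0,"dx": 0,"dy": 0,"dz": 0,"claw": 87},
    {"ax": 0,"ay": 0,"az": 0,"dx": 0,"dy": 0,"dz": 0,"claw": 87},
    {"ax": 0,"ay": 0,"az": 0,"dx": 0,"dy": 0,"dz": 0,"claw": 87},
    {"ax": 0,"ay": 0,"az": 0,"dx": 0,"dy": 0,"dz": -25,"claw": 87},
    {"ax": 0,"ay": 0,"az": 0,"dx": 0,"dy": 0,"dz": -50,"claw": 87},
    {"ax": 0,"ay": 0,"az": 8.0,"dx": 0,"dy": 0,"dz": -50,"claw": 87},
    {"ax": 0,"ay": 0,"az": 8.15,"dx": 0,"dy": 0,"dz": 0,"claw": 87},
    {"ax": 0,"ay": 0,"az": 0,"dx": -11.2,"dy": 41.4,"dz": 0,"claw": 87},
    {"ax": 0,"ay": 0,"az": 0,"dx": -11.2,"dy": 41.4,"dz": 0,"claw": 87},
    {"ax": 0,"ay": 0,"az": 0,"dx": -11.2,"dy": 41.4,"dz": 0,"claw": 87},
    {"ax": 0,"ay": 0,"az": 0,"dx": -11.2,"dy": 41.4,"dz": 0,"claw": 87},
    {"ax": 0,"ay": 0,"az": 0,"dx": -11.2,"dy": 41.4,"dz": 0,"claw": 87},
    {"ax": 0,"ay": 0,"az": 0,"dx": -11.2,"dy": 41.4,"dz": 0,"claw": 87},
    {"ax": 0,"ay": 0,"az": 0,"dx": -11.2,"dy": 41.4,"dz": 0,"claw": 87},
    {"ax": 0,"ay": 0,"az": 0,"dx": -11.2,"dy": 41.4,"dz": 0,"claw": 87},
    {"ax": 0,"ay": 0,"az": 0,"dx": 0,"dy": 0,"dz": 0,"claw": 87},
    {"ax": 0,"ay": 0,"az": 0,"dx": 0,"dy": 0,"dz": 0,"claw": 87}
  ]
}}

```text
time_s: 14.85
tcp_pos: [0.5715, -0.3173, 0.235]
ee_rot: [[1.0, -0.028, -0.0], [-0.028, -1.0, 0.0], [-0.0, -0.0, -1.0]]
wrist_force: [0.6, 0.1, 0.8]
gripper_width: 1.002
gripper_force: 0.0
```

Emit:
{"fn": "play_rows", "kwargs": {
  "steps": [
    {"ax": 0,"ay": 0,"az": 0,"dx": 0,"dy": 0,"dz": 40,"claw": 87},
    {"ax": 0,"ay": 0,"az": 0,"dx": 0,"dy": 0,"dz": 40,"claw": 87},
    {"ax": 0,"ay": 0,"az": 0,"dx": 0,"dy": 0,"dz": 10,"claw": 87},
    {"ax": 0,"ay": 0,"az": 0,"dx": 0,"dy": 0,"dz": 0,"claw": 87},
    {"ax": 0,"ay": 0,"az": 0,"dx": 0,"dy": 0,"dz": 0,"claw": 87},
    {"ax": 0,"ay": 0,"az": 0,"dx": 0,"dy": 0,"dz": 0,"claw": 87}
  ]
}}

```text
time_s: 15.45
tcp_pos: [0.5736, -0.3165, 0.1478]
ee_rot: [[1.0, -0.025, 0.004], [-0.025, -1.0, -0.002], [0.004, 0.002, -1.0]]
wrist_force: [-0.0, 0.8, 0.3]
gripper_width: 1.003
gripper_force: 0.0
```

```bash
python3 go.py 571.9 -316 84 -1.5; python3 - <<'E'
from station import *
from h import *
for n in("top","scene"):
    P=cloud(capture(n))
    print(n,"med in radio",rect(P,(.670,.0125),.115,.145),"| small",rect(P,(.445,.0),.06,.08))
E
```

```text
t 15.4 p [ 573.6 -316.5  147.8] yaw -1.44 tilt [ 0.0043 -0.0018] F [-0.   0.8  0.3] w 87.3 gf 0.0 j [-15.  29.  -2.   0. -59. 103.]
az 0.06  d [-1.7 -0.4 63.8]  rows>=1.3
top med in radio n=487 c=(669.9,15.1) size 76.4x50.9 ang 13.8 z 0.1308 ctrd [667.76299828  15.30496281] | small n=134 c=(471.5,2.5) size 50.6x27.8 ang 74.9 z 0.0708 ctrd [468.7499167    1.54883585]
scene med in radio n=503 c=(667.1,13.7) size 74.5x53.3 ang 14.4 z 0.1298 ctrd [663.44725201  18.4872769 ] | small n=451 c=(444.4,2.7) size 64.9x48.7 ang 1.9 z 0.0703 ctrd [442.7617009   6.6181906]
```

The medium pack is home in the radio, with its top at 130 mm as expected. Now the large pack.

Emit:
{"fn": "play_rows", "kwargs": {
  "steps": [
    {"ax": 0,"ay": 0,"az": 0,"dx": -0.5,"dy": -0.4,"dz": 25,"claw": 87},
    {"ax": 0,"ay": 0,"az": 0,"dx": 0,"dy": 0,"dz": 20,"claw": 87},
    {"ax": 0,"ay": 0,"az": 0,"dx": 0,"dy": 0,"dz": 12,"claw": 87},
    {"ax": 0,"ay": 0,"az": 0,"dx": 0,"dy": 0,"dz": 6,"claw": 87},
    {"ax": 0,"ay": 0,"az": 0,"dx": 0,"dy": 0,"dz": 0,"claw": 87},
    {"ax": 0,"ay": 0,"az": 0,"dx": 0,"dy": 0,"dz": 0,"claw": 50},
    {"ax": 0,"ay": 0,"az": 0,"dx": 0,"dy": 0,"dz": 0,"claw": 50},
    {"ax": 0,"ay": 0,"az": 0,"dx": 0,"dy": 0,"dz": 0,"claw": 50},
    {"ax": 0,"ay": 0,"az": 0,"dx": 0,"dy": 0,"dz": 0,"claw": 50},
    {"ax": 0,"ay": 0,"az": 0,"dx": 0,"dy": 0,"dz": 0,"claw": 50},
    {"ax": 0,"ay": 0,"az": 0,"dx": 0,"dy": 0,"dz": 0,"claw": 50}
  ]
}}

```text
time_s: 16.65
tcp_pos: [0.5718, -0.3164, 0.0828]
ee_rot: [[1.0, -0.026, 0.001], [-0.026, -1.0, -0.001], [0.001, 0.001, -1.0]]
wrist_force: [0.7, -1.1, 1.7]
gripper_width: 0.667
gripper_force: 30.0
```

```bash
python3 go.py 530 305.3 250 -4.5
```

```text
t 16.6 p [ 571.8 -316.4   82.8] yaw -1.49 tilt [ 0.0009 -0.0009] F [ 0.7 -1.1  1.7] w 58.1 gf 30.0 j [-15.  32.  -6.   0. -51. 103.]
az 3.01  d [ -90.4 -616.5 -167.2]  rows>=12.9
```

Emit:
{"fn": "play_rows", "kwargs": {
  "steps": [
    {"ax": 0,"ay": 0,"az": 0,"dx": 0,"dy": 0,"dz": -10,"claw": 50},
    {"ax": 0,"ay": 0,"az": 0,"dx": 0,"dy": 0,"dz": -25,"claw": 50},
    {"ax": 0,"ay": 0,"az": 0,"dx": 0,"dy": 0,"dz": -40,"claw": 50},
    {"ax": 0,"ay": 0,"az": 0,"dx": 0,"dy": 0,"dz": -46,"claw": 50},
    {"ax": 0,"ay": 0,"az": 3,"dx": 0,"dy": 0,"dz": -46,"claw": 50},
    {"ax": 0,"ay": 0,"az": 0,"dx": -3,"dy": -22,"dz": 0,"claw": 50},
    {"ax": 0,"ay": 0,"az": 0,"dx": -6.5,"dy": -44,"dz": 0,"claw": 50},
    {"ax": 0,"ay": 0,"az": 0,"dx": -6.5,"dy": -44,"dz": 0,"claw": 50},
    {"ax": 0,"ay": 0,"az": 0,"dx": -6.5,"dy": -44,"dz": 0,"claw": 50},
    {"ax": 0,"ay": 0,"az": 0,"dx": -6.5,"dy": -44,"dz": 0,"claw": 50},
    {"ax": 0,"ay": 0,"az": 0,"dx": -6.5,"dy": -44,"dz": 0,"claw": 50},
    {"ax": 0,"ay": 0,"az": 0,"dx": -6.5,"dy": -44,"dz": 0,"claw": 50},
    {"ax": 0,"ay": 0,"az": 0,"dx": -6.5,"dy": -44,"dz": 0,"claw": 50},
    {"ax": 0,"ay": 0,"az": 0,"dx": -6.5,"dy": -44,"dz": 0,"claw": 50},
    {"ax": 0,"ay": 0,"az": 0,"dx": -6.5,"dy": -44,"dz": 0,"claw": 50},
    {"ax": 0,"ay": 0,"az": 0,"dx": -6.5,"dy": -44,"dz": 0,"claw": 50},
    {"ax": 0,"ay": 0,"az": 0,"dx": -6.5,"dy": -44,"dz": 0,"claw": 50},
    {"ax": 0,"ay": 0,"az": 0,"dx": -6.5,"dy": -44,"dz": 0,"claw": 50},
    {"ax": 0,"ay": 0,"az": 0,"dx": -6.5,"dy": -44,"dz": 0,"claw": 50},
    {"ax": 0,"ay": 0,"az": 0,"dx": -3,"dy": -22,"dz": 0,"claw": 50}
  ]
}}

```text
time_s: 18.65
tcp_pos: [0.528, 0.3086, 0.2481]
ee_rot: [[0.997, -0.076, -0.002], [-0.076, -0.997, 0.0], [-0.002, 0.0, -1.0]]
wrist_force: [0.6, -0.2, -3.7]
gripper_width: 0.665
gripper_force: 30.0
```

Emit:
{"fn": "play_rows", "kwargs": {
  "steps": [
    {"ax": 0,"ay": 0,"az": 0,"dx": 0,"dy": -22,"dz": 0,"claw": 50},
    {"ax": 0,"ay": 0,"az": 0,"dx": 0,"dy": 0,"dz": 0,"claw": 50},
    {"ax": 0,"ay": 0,"az": 0,"dx": 0,"dy": 0,"dz": 30,"claw": 50},
    {"ax": 0,"ay": 0,"az": 0,"dx": 0,"dy": 0,"dz": 30,"claw": 50},
    {"ax": 0,"ay": 0,"az": 0,"dx": 0,"dy": 0,"dz": 30,"claw": 50},
    {"ax": 0,"ay": 0,"az": 0,"dx": 0,"dy": 0,"dz": 8,"claw": 50},
    {"ax": 0,"ay": 0,"az": 0,"dx": 0,"dy": 0,"dz": 0,"claw": 50},
    {"ax": 0,"ay": 0,"az": 0,"dx": 0,"dy": 0,"dz": 0,"claw": 50},
    {"ax": 0,"ay": 0,"az": 0,"dx": 0,"dy": 0,"dz": 0,"claw": 50},
    {"ax": 0,"ay": 0,"az": 0,"dx": 0,"dy": 0,"dz": 0,"claw": 50}
  ]
}}

```text
time_s: 19.65
tcp_pos: [0.5319, 0.3277, 0.1529]
ee_rot: [[0.997, -0.078, 0.002], [-0.078, -0.997, 0.002], [0.002, -0.002, -1.0]]
wrist_force: [0.7, -0.1, -3.9]
gripper_width: 0.664
gripper_force: 30.0
```

```bash
python3 go.py 529.8 305.3 101 -4.5; sed -n 1,0p go.py
```

```text
t 19.6 p [531.9 327.7 152.9] yaw -4.50 tilt [0.0021 0.0021] F [ 0.7 -0.1 -3.9] w 57.8 gf 30.0 j [ 46.  26.  -6.   0. -58.  39.]
az 0.00  d [-0.4 22.5 51.9]  rows>=1.1
# usage: go.py x y z yaw (mm, deg): yaw change first, then shift in tool axes
```

Emit:
{"fn": "play_rows", "kwargs": {
  "steps": [
    {"ax": 0,"ay": 0,"az": 0,"dx": 0,"dy": 11.2,"dz": 0,"claw": 50},
    {"ax": 0,"ay": 0,"az": 0,"dx": 0,"dy": 11.2,"dz": 0,"claw": 50},
    {"ax": 0,"ay": 0,"az": 0,"dx": 0,"dy": 0,"dz": 0,"claw": 50},
    {"ax": 0,"ay": 0,"az": 0,"dx": 0,"dy": 0,"dz": 0,"claw": 50},
    {"ax": 0,"ay": 0,"az": 0,"dx": 0,"dy": 0,"dz": 0,"claw": 50},
    {"ax": 0,"ay": 0,"az": 0,"dx": 0,"dy": 0,"dz": 0,"claw": 50},
    {"ax": 0,"ay": 0,"az": 0,"dx": 0,"dy": 0,"dz": 0,"claw": 50}
  ]
}}

```text
time_s: 20.35
tcp_pos: [0.5296, 0.3052, 0.1511]
ee_rot: [[0.997, -0.078, -0.0], [-0.078, -0.997, -0.0], [-0.0, 0.0, -1.0]]
wrist_force: [0.1, 0.4, -3.7]
gripper_width: 0.663
gripper_force: 30.0
```

```bash
python3 go.py 529.8 305.3 101 -4.5
```

```text
t 20.4 p [529.6 305.2 151.1] yaw -4.49 tilt [-0. -0.] F [ 0.1  0.4 -3.7] w 57.7 gf 30.0 j [ 45.  25.  -8.  -0. -57.  40.]
az 0.01  d [ 0.2 -0.2 50.1]  rows>=1.0
```

Emit:
{"fn": "play_rows", "kwargs": {
  "steps": [
    {"ax": 0,"ay": 0,"az": 0,"dx": 0.2,"dy": -0.2,"dz": 5,"claw": 50},
    {"ax": 0,"ay": 0,"az": 0,"dx": 0,"dy": 0,"dz": 6,"claw": 50},
    {"ax": 0,"ay": 0,"az": 0,"dx": 0,"dy": 0,"dz": 6,"claw": 50},
    {"ax": 0,"ay": 0,"az": 0,"dx": 0,"dy": 0,"dz": 6,"claw": 50},
    {"ax": 0,"ay": 0,"az": 0,"dx": 0,"dy": 0,"dz": 0,"claw": 50}
  ]
}}

```text
time_s: 20.85
tcp_pos: [0.5291, 0.3045, 0.1266]
ee_rot: [[0.997, -0.079, -0.002], [-0.079, -0.997, -0.002], [-0.002, 0.002, -1.0]]
wrist_force: [0.5, -0.8, -5.0]
gripper_width: 0.66
gripper_force: 30.0
```

```bash
python3 go.py 529.8 305.3 101 -4.5
```

```text
t 20.9 p [529.1 304.5 126.6] yaw -4.52 tilt [-0.0023 -0.0018] F [ 0.5 -0.8 -5. ] w 57.4 gf 30.0 j [ 45.  26. -10.  -0. -54.  40.]
az -0.02  d [ 0.6 -0.8 25.6]  rows>=0.5
```

Emit:
{"fn": "play_rows", "kwargs": {
  "steps": [
    {"ax": 0,"ay": 0,"az": 0,"dx": 0,"dy": 0,"dz": 7,"claw": 50},
    {"ax": 0,"ay": 0,"az": 0,"dx": 0,"dy": 0,"dz": 7,"claw": 50},
    {"ax": 0,"ay": 0,"az": 0,"dx": 0,"dy": 0,"dz": 6,"claw": 50},
    {"ax": 0,"ay": 0,"az": 0,"dx": 0,"dy": 0,"dz": 4,"claw": 50},
    {"ax": 0,"ay": 0,"az": 0,"dx": 0,"dy": 0,"dz": 2,"claw": 50},
    {"ax": 0,"ay": 0,"az": 0,"dx": 0,"dy": 0,"dz": 0.5,"claw": 50},
    {"ax": 0,"ay": 0,"az": 0,"dx": 0,"dy": 0,"dz": 0,"claw": 50}
  ]
}}

```text
time_s: 21.55
tcp_pos: [0.53, 0.3052, 0.1018]
ee_rot: [[0.997, -0.078, 0.0], [-0.078, -0.997, 0.0], [0.0, -0.0, -1.0]]
wrist_force: [-0.8, 0.2, -3.7]
gripper_width: 0.663
gripper_force: 30.0
```

```bash
python3 go.py 444.7 1.5 230 0
```

```text
t 21.6 p [530.  305.2 101.8] yaw -4.50 tilt [0.0003 0.0002] F [-0.8  0.2 -3.7] w 57.7 gf 30.0 j [ 45.  28. -11.   0. -51.  40.]
az -4.50  d [ -85.3  303.7 -128.2]  rows>=6.8
```

Emit:
{"fn": "play_rows", "kwargs": {
  "steps": [
    {"ax": 0,"ay": 0,"az": 0,"dx": 0,"dy": 0,"dz": 1.5,"claw": 50},
    {"ax": 0,"ay": 0,"az": 0,"dx": 0,"dy": 0,"dz": 0,"claw": 87},
    {"ax": 0,"ay": 0,"az": 0,"dx": 0,"dy": 0,"dz": 0,"claw": 87},
    {"ax": 0,"ay": 0,"az": 0,"dx": 0,"dy": 0,"dz": 0,"claw": 87},
    {"ax": 0,"ay": 0,"az": 0,"dx": 0,"dy": 0,"dz": 0,"claw": 87},
    {"ax": 0,"ay": 0,"az": 0,"dx": 0,"dy": 0,"dz": -30,"claw": 87},
    {"ax": 0,"ay": 0,"az": 0,"dx": 0,"dy": 0,"dz": -50,"claw": 87},
    {"ax": 0,"ay": 0,"az": -4.5,"dx": 0,"dy": 0,"dz": -50,"claw": 87},
    {"ax": 0,"ay": 0,"az": 0,"dx": -10.6,"dy": 38,"dz": 0,"claw": 87},
    {"ax": 0,"ay": 0,"az": 0,"dx": -10.7,"dy": 38,"dz": 0,"claw": 87},
    {"ax": 0,"ay": 0,"az": 0,"dx": -10.6,"dy": 38,"dz": 0,"claw": 87},
    {"ax": 0,"ay": 0,"az": 0,"dx": -10.7,"dy": 38,"dz": 0,"claw": 87},
    {"ax": 0,"ay": 0,"az": 0,"dx": -10.6,"dy": 38,"dz": 0,"claw": 87},
    {"ax": 0,"ay": 0,"az": 0,"dx": -10.7,"dy": 38,"dz": 0,"claw": 87},
    {"ax": 0,"ay": 0,"az": 0,"dx": -10.6,"dy": 38,"dz": 0,"claw": 87},
    {"ax": 0,"ay": 0,"az": 0,"dx": -10.7,"dy": 38,"dz": 0,"claw": 87},
    {"ax": 0,"ay": 0,"az": 0,"dx": 0,"dy": 0,"dz": 0,"claw": 87},
    {"ax": 0,"ay": 0,"az": 0,"dx": 0,"dy": 0,"dz": 0,"claw": 87}
  ]
}}

```text
time_s: 23.35
tcp_pos: [0.4447, 0.0005, 0.2306]
ee_rot: [[1.0, -0.002, 0.001], [-0.002, -1.0, 0.0], [0.001, -0.0, -1.0]]
wrist_force: [-1.3, 0.3, -0.1]
gripper_width: 0.999
gripper_force: 0.0
```

Emit:
{"fn": "play_rows", "kwargs": {
  "steps": [
    {"ax": 0,"ay": 0,"az": 0,"dx": 0,"dy": 0,"dz": 40,"claw": 87},
    {"ax": 0,"ay": 0,"az": 0,"dx": 0,"dy": 0,"dz": 40,"claw": 87},
    {"ax": 0,"ay": 0,"az": 0,"dx": 0,"dy": 0,"dz": 30,"claw": 87},
    {"ax": 0,"ay": 0,"az": 0,"dx": 0,"dy": 0,"dz": 10,"claw": 87},
    {"ax": 0,"ay": 0,"az": 0,"dx": 0,"dy": 0,"dz": 0,"claw": 87},
    {"ax": 0,"ay": 0,"az": 0,"dx": 0,"dy": 0,"dz": 0,"claw": 87},
    {"ax": 0,"ay": 0,"az": 0,"dx": 0,"dy": 0,"dz": 0,"claw": 87}
  ]
}}

```text
time_s: 24.05
tcp_pos: [0.446, 0.0018, 0.1117]
ee_rot: [[1.0, 0.001, 0.004], [0.001, -1.0, 0.001], [0.004, -0.001, -1.0]]
wrist_force: [-0.3, 0.1, 0.8]
gripper_width: 1.002
gripper_force: 0.0
```

```bash
python3 go.py 444.7 1.5 60.2 0; python3 - <<'E'
from station import *
from h import *
for n in("top","scene"):
    P=cloud(capture(n))
    print(n,"large in lamp",rect(P,(.530,.305),.12,.145),"| charger rim",rect(P,(.572,-.316),.059,.07,.06))
E
```

```text
t 24.1 p [446.    1.8 111.7] yaw 0.04 tilt [0.0035 0.001 ] F [-0.3  0.1  0.8] w 87.1 gf 0.0 j [ 21.  13. -34.   0. -43.  69.]
az 0.04  d [-1.3  0.3 51.5]  rows>=1.0
top large in lamp n=640 c=(530.5,307.2) size 83.6x55.1 ang -3.2 z 0.1310 ctrd [529.34500187 305.96916861] | charger rim n=395 c=(572.8,-315.9) size 80.6x71.1 ang 0.4 z 0.0628 ctrd [ 572.71912243 -314.53671721]
scene large in lamp n=1188 c=(529.9,306.0) size 85.0x54.2 ang -4.3 z 0.1307 ctrd [525.4466139  308.75058347] | charger rim n=66 c=(544.8,-324.5) size 51.1x32.4 ang -87.2 z 0.0622 ctrd [ 541.11516879 -330.10079312]
```

The large pack is home in the lamp (top at about 130 mm). Now the small pack.

Emit:
{"fn": "play_rows", "kwargs": {
  "steps": [
    {"ax": 0,"ay": 0,"az": 0,"dx": -0.5,"dy": 0,"dz": 20,"claw": 87},
    {"ax": 0,"ay": 0,"az": 0,"dx": 0,"dy": 0,"dz": 20,"claw": 87},
    {"ax": 0,"ay": 0,"az": 0,"dx": 0,"dy": 0,"dz": 10,"claw": 87},
    {"ax": 0,"ay": 0,"az": 0,"dx": 0,"dy": 0,"dz": 0,"claw": 87},
    {"ax": 0,"ay": 0,"az": 0,"dx": 0,"dy": 0,"dz": 0,"claw": 45},
    {"ax": 0,"ay": 0,"az": 0,"dx": 0,"dy": 0,"dz": 0,"claw": 45},
    {"ax": 0,"ay": 0,"az": 0,"dx": 0,"dy": 0,"dz": 0,"claw": 45},
    {"ax": 0,"ay": 0,"az": 0,"dx": 0,"dy": 0,"dz": 0,"claw": 45},
    {"ax": 0,"ay": 0,"az": 0,"dx": 0,"dy": 0,"dz": 0,"claw": 45},
    {"ax": 0,"ay": 0,"az": 0,"dx": 0,"dy": 0,"dz": 0,"claw": 45}
  ]
}}

```text
time_s: 25.15
tcp_pos: [0.4442, 0.0011, 0.0604]
ee_rot: [[1.0, 0.0, 0.0], [0.0, -1.0, 0.0], [0.0, -0.0, -1.0]]
wrist_force: [-0.5, 0.7, 0.9]
gripper_width: 0.595
gripper_force: 30.0
```

```bash
python3 go.py 571.5 -316.2 230 -1.5
```

```text
t 25.1 p [444.2   1.1  60.4] yaw 0.01 tilt [0.0004 0.0001] F [-0.5  0.7  0.9] w 51.7 gf 30.0 j [ 21.  18. -37.   0. -35.  69.]
az 1.51  d [ 135.5  313.9 -169.6]  rows>=7.6
```

Emit:
{"fn": "play_rows", "kwargs": {
  "steps": [
    {"ax": 0,"ay": 0,"az": 0,"dx": 0,"dy": 0,"dz": -30,"claw": 45},
    {"ax": 0,"ay": 0,"az": 0,"dx": 0,"dy": 0,"dz": -45,"claw": 45},
    {"ax": 0,"ay": 0,"az": 0,"dx": 0,"dy": 0,"dz": -45,"claw": 45},
    {"ax": 0,"ay": 0,"az": 1.5,"dx": 0,"dy": 0,"dz": -50,"claw": 45},
    {"ax": 0,"ay": 0,"az": 0,"dx": 16.9,"dy": 39.2,"dz": 0,"claw": 45},
    {"ax": 0,"ay": 0,"az": 0,"dx": 16.9,"dy": 39.2,"dz": 0,"claw": 45},
    {"ax": 0,"ay": 0,"az": 0,"dx": 16.9,"dy": 39.2,"dz": 0,"claw": 45},
    {"ax": 0,"ay": 0,"az": 0,"dx": 16.9,"dy": 39.2,"dz": 0,"claw": 45},
    {"ax": 0,"ay": 0,"az": 0,"dx": 16.9,"dy": 39.2,"dz": 0,"claw": 45},
    {"ax": 0,"ay": 0,"az": 0,"dx": 16.9,"dy": 39.2,"dz": 0,"claw": 45},
    {"ax": 0,"ay": 0,"az": 0,"dx": 16.9,"dy": 39.2,"dz": 0,"claw": 45},
    {"ax": 0,"ay": 0,"az": 0,"dx": 16.9,"dy": 39.2,"dz": 0,"claw": 45},
    {"ax": 0,"ay": 0,"az": 0,"dx": 0,"dy": 0,"dz": 0,"claw": 45},
    {"ax": 0,"ay": 0,"az": 0,"dx": 0,"dy": 0,"dz": 40,"claw": 45},
    {"ax": 0,"ay": 0,"az": 0,"dx": 0,"dy": 0,"dz": 40,"claw": 45},
    {"ax": 0,"ay": 0,"az": 0,"dx": 0,"dy": 0,"dz": 15,"claw": 45},
    {"ax": 0,"ay": 0,"az": 0,"dx": 0,"dy": 0,"dz": 0,"claw": 45},
    {"ax": 0,"ay": 0,"az": 0,"dx": 0,"dy": 0,"dz": 0,"claw": 45},
    {"ax": 0,"ay": 0,"az": 0,"dx": 0,"dy": 0,"dz": 0,"claw": 45},
    {"ax": 0,"ay": 0,"az": 0,"dx": 0,"dy": 0,"dz": 0,"claw": 45}
  ]
}}

```text
time_s: 27.15
tcp_pos: [0.5719, -0.316, 0.1369]
ee_rot: [[1.0, -0.026, 0.003], [-0.026, -1.0, -0.001], [0.003, 0.001, -1.0]]
wrist_force: [-0.3, -0.4, -2.1]
gripper_width: 0.591
gripper_force: 30.0
```

```bash
python3 go.py 571.6 -316.3 80.3 -1.5
```

```text
t 27.1 p [ 571.9 -316.   136.9] yaw -1.48 tilt [ 0.003 -0.001] F [-0.3 -0.4 -2.1] w 51.4 gf 30.0 j [-15.  29.  -3.   0. -58. 103.]
az 0.02  d [-0.3  0.3 56.6]  rows>=1.1
```

Emit:
{"fn": "play_rows", "kwargs": {
  "steps": [
    {"ax": 0,"ay": 0,"az": 0,"dx": 0,"dy": 0.2,"dz": 8,"claw": 45},
    {"ax": 0,"ay": 0,"az": 0,"dx": 0,"dy": 0,"dz": 6,"claw": 45},
    {"ax": 0,"ay": 0,"az": 0,"dx": 0,"dy": 0,"dz": 6,"claw": 45},
    {"ax": 0,"ay": 0,"az": 0,"dx": 0,"dy": 0,"dz": 6,"claw": 45},
    {"ax": 0,"ay": 0,"az": 0,"dx": 0,"dy": 0,"dz": 6,"claw": 45},
    {"ax": 0,"ay": 0,"az": 0,"dx": 0,"dy": 0,"dz": 0,"claw": 45}
  ]
}}

```text
time_s: 27.75
tcp_pos: [0.5705, -0.316, 0.1018]
ee_rot: [[1.0, -0.026, -0.002], [-0.026, -1.0, 0.001], [-0.002, -0.001, -1.0]]
wrist_force: [0.3, -0.3, -1.7]
gripper_width: 0.597
gripper_force: 30.0
```

```bash
python3 go.py 571.6 -316.3 80.3 -1.5
```

```text
t 27.8 p [ 570.5 -316.   101.8] yaw -1.51 tilt [-0.002   0.0006] F [ 0.3 -0.3 -1.7] w 52.0 gf 30.0 j [-15.  31.  -5.  -0. -54. 103.]
az -0.01  d [ 1.1  0.2 21.5]  rows>=0.4
```

Emit:
{"fn": "play_rows", "kwargs": {
  "steps": [
    {"ax": 0,"ay": 0,"az": 0,"dx": 0.3,"dy": 0,"dz": 7,"claw": 45},
    {"ax": 0,"ay": 0,"az": 0,"dx": 0,"dy": 0,"dz": 7,"claw": 45},
    {"ax": 0,"ay": 0,"az": 0,"dx": 0,"dy": 0,"dz": 5,"claw": 45},
    {"ax": 0,"ay": 0,"az": 0,"dx": 0,"dy": 0,"dz": 2,"claw": 45},
    {"ax": 0,"ay": 0,"az": 0,"dx": 0,"dy": 0,"dz": 1,"claw": 45},
    {"ax": 0,"ay": 0,"az": 0,"dx": 0,"dy": 0,"dz": 0.6,"claw": 45},
    {"ax": 0,"ay": 0,"az": 0,"dx": 0,"dy": 0,"dz": 0,"claw": 45},
    {"ax": 0,"ay": 0,"az": 0,"dx": 0,"dy": 0,"dz": 0,"claw": 45}
  ]
}}

```text
time_s: 28.55
tcp_pos: [0.5715, -0.3162, 0.0808]
ee_rot: [[1.0, -0.026, 0.001], [-0.026, -1.0, -0.0], [0.001, 0.0, -1.0]]
wrist_force: [-0.8, 0.1, -1.7]
gripper_width: 0.592
gripper_force: 30.0
```

```bash
python3 go.py 571.6 -316.3 80.3 -1.5
```

```text
t 28.6 p [ 571.5 -316.2   80.8] yaw -1.50 tilt [ 0.0005 -0.0002] F [-0.8  0.1 -1.7] w 51.5 gf 30.0 j [-15.  33.  -6.   0. -51. 103.]
az 0.00  d [0.1 0.1 0.5]  rows>=0.0
```

Lower slightly, release, lift, then back off toward the base so all three packs are visible.

Emit:
{"fn": "play_rows", "kwargs": {
  "steps": [
    {"ax": 0,"ay": 0,"az": 0,"dx": 0,"dy": 0,"dz": 1,"claw": 45},
    {"ax": 0,"ay": 0,"az": 0,"dx": 0,"dy": 0,"dz": 0,"claw": 87},
    {"ax": 0,"ay": 0,"az": 0,"dx": 0,"dy": 0,"dz": 0,"claw": 87},
    {"ax": 0,"ay": 0,"az": 0,"dx": 0,"dy": 0,"dz": 0,"claw": 87},
    {"ax": 0,"ay": 0,"az": 0,"dx": 0,"dy": 0,"dz": 0,"claw": 87},
    {"ax": 0,"ay": 0,"az": 0,"dx": 0,"dy": 0,"dz": -30,"claw": 87},
    {"ax": 0,"ay": 0,"az": 0,"dx": 0,"dy": 0,"dz": -50,"claw": 87},
    {"ax": 0,"ay": 0,"az": 0,"dx": 0,"dy": 0,"dz": -50,"claw": 87},
    {"ax": 0,"ay": 0,"az": 0,"dx": -35,"dy": -25,"dz": 0,"claw": 87},
    {"ax": 0,"ay": 0,"az": 0,"dx": -35,"dy": -25,"dz": 0,"claw": 87},
    {"ax": 0,"ay": 0,"az": 0,"dx": -35,"dy": -25,"dz": 0,"claw": 87},
    {"ax": 0,"ay": 0,"az": 0,"dx": -35,"dy": -25,"dz": 0,"claw": 87},
    {"ax": 0,"ay": 0,"az": 0,"dx": 0,"dy": -40,"dz": 0,"claw": 87},
    {"ax": 0,"ay": 0,"az": 0,"dx": 0,"dy": -40,"dz": 0,"claw": 87},
    {"ax": 0,"ay": 0,"az": 0,"dx": 0,"dy": 0,"dz": 0,"claw": 87},
    {"ax": 0,"ay": 0,"az": 0,"dx": 0,"dy": 0,"dz": 0,"claw": 87},
    {"ax": 0,"ay": 0,"az": 0,"dx": 0,"dy": 0,"dz": 0,"claw": 87}
  ]
}}

```text
time_s: 30.25
tcp_pos: [0.4362, -0.133, 0.2096]
ee_rot: [[1.0, -0.027, 0.0], [-0.027, -1.0, -0.0], [0.0, 0.0, -1.0]]
wrist_force: [1.1, -0.5, -0.1]
gripper_width: 0.997
gripper_force: 0.0
```

```bash
python3 - <<'E'
from station import *
from h import *
for n in("top","scene"):
    c=capture(n);P=cloud(c);cv2.imwrite(f"pics/{n}9.png",cv2.convertScaleAbs(c["frame"],alpha=1.5))
    for k,a in dict(large=((.530,.305),.12,.145),med=((.670,.0125),.118,.145),small=((.572,-.316),.08,.105),tape=((.366,.138),.02,.045),box=((.369,-.142),.034,.058)).items():print(n,k,rect(P,*a))
print(sense()["tcp_pos"])
E
```

```text
top large n=636 c=(530.9,307.4) size 85.5x55.6 ang -4.2 z 0.1313 ctrd [529.36111281 305.95416258]
top med n=470 c=(670.2,15.0) size 73.7x51.3 ang 14.0 z 0.1309 ctrd [668.9629499   15.65153379]
top small n=221 c=(574.7,-321.7) size 71.1x34.1 ang -3.6 z 0.0910 ctrd [ 572.56248401 -321.69682001]
top tape n=482 c=(367.2,138.5) size 65.9x62.1 ang 80.7 z 0.0317 ctrd [366.51026631 138.11874118]
top box n=579 c=(370.0,-141.8) size 80.4x55.1 ang 83.7 z 0.0465 ctrd [ 369.74487651 -141.04130014]
scene large n=1195 c=(529.7,306.2) size 85.3x54.5 ang -4.3 z 0.1307 ctrd [525.53098639 308.78895382]
scene med n=468 c=(668.3,13.8) size 72.0x51.3 ang 13.4 z 0.1302 ctrd [664.26950365  18.28466375]
scene small n=78 c=(577.3,-295.4) size 51.7x14.2 ang -8.5 z 0.0867 ctrd [ 577.42387374 -295.30699517]
scene tape n=777 c=(365.3,136.7) size 67.2x61.9 ang 82.0 z 0.0309 ctrd [362.99668175 140.74204914]
scene box n=550 c=(367.3,-143.5) size 83.0x56.0 ang 83.7 z 0.0455 ctrd [ 365.78063413 -138.60525998]
[ 0.43610611 -0.13337417  0.20937485]
```

View pics/top9.png

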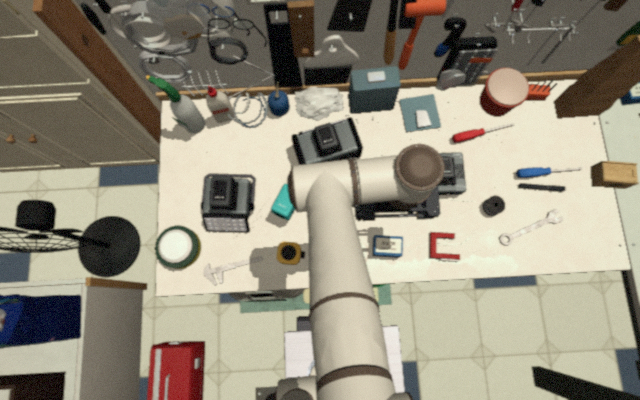

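The top view shows the large pack in the lamp (221,190) and the medium pack in the radio (327,138). The small pack in the charger (450,165) is partly hidden by the arm, but its top reads 91 mm against the 90 mm expected. The tape measure and screw box are unmoved.

```bash
python3 -c "
from station import *
print(finish_job())"
```

```text
the job is handed in; nothing more can be done
None
```

I've handed the job in: the large pack is in the lamp, the medium in the radio and the small in the charger. Each pack's top measured within about 1 mm of its fully-home height, though the arm partly hid the small pack in the last check. The tape measure and screw box stayed where they were, and the judge's result wasn't shown.

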